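Clamp a plaster mould and load it into the dryer

ROBOT

A 6-joint arm with a two-finger parallel gripper is mounted at the origin on the work surface. World frame = base frame: x ahead of the robot, y to its left, z up, the work surface at z = 0. Lengths are in m, angles in degrees, forces in N, time in s.
With the tool pointing down it reaches from about 0.375 to 0.9 m from the base axis. Payload 3.1 kg.
Tool frame: the origin (TCP) lies between the finger pads; the fingertips stand 22 mm ahead of it and the grasp point (between the pads) lies 3 mm ahead of it (bot.tip_extent is the distance from the TCP to the fingertips, in m); y points along the fingers, z is the direction in which the jaws open and shut, and the axes are right-handed (so a half turn about y gives the same grasp; the last joint's range is limited). The gripper opens to 87 mm and grips with 3 to 60 N. Pads are 19 mm wide; open, the fingers measure 117 mm over their backs; the gripper's body (75 mm by 190 mm) begins 51 mm behind the grasp point.
Start: joints at [-77.894, 30.224, 82.088, -0, 67.689, -10.227], TCP at [0.238, -0.578, 0.245] pointing down, gripper open.
Joint ranges: [-176.69, 176.69], [-43.24, 126.21], [12.49, 139.97], [-82, 262], [0, 151.66], [-163.58, 163.58]. Speed limits (degrees/s): [159.86, 159.86, 180, 180, 180, 180].

INTERFACE

Orientations are given as a 3x3 rotation matrix whose columns are the frame's x, y, z axes.
In Python, from rig import bot, eyes, models gives the robot as it stands. The module is installed in compiled form; this text tells all that it offers.
- The arm moves only by the tool arm_command, never from a script. Its arguments are lists of equal length, an entry for each row: "translation": the shift along the tool's x, y, z each as a share of 0.08 m, from -1 to 1, a list of three; "rotation": the turn, a rotation vector about the tool's x, y, z each as a share of 60 degrees, from -1 to 1, a list of three; "grip": the closure, from -1 (fully open) to 1 (shut), so that 0 is half open. In form: {"translation": [[x, y, z], ...], "rotation": [[rx, ry, rz], ...], "grip": [grip, ...]}. A call has 1 to 5 rows; each row is the pose to reach, as a shift and turn from the pose commanded when the call began, along the tool's axes at that moment; what a row does not reach only later rows make up. A row lasts 1/10 s, in which the tool goes at most 50 mm and 8.59 degrees, less where a joint would pass 70% of its speed; a pose out of reach is approached as far as the arm can. A call with a number of a shift or a turn outside -1 to 1 is refused whole. A call with a gripper value outside its range is refused whole. The fingers move at their own pace and stop on an object; the grip force is fixed at half the most. Time passes only in rows, so rows that repeat a pose let the fingers close. It gives the time, the measured TCP pose, the force and the opening at its end, in the units of the state.
- bot.read_state(): the state, without advancing time (a new reading comes with each control period).
- eyes.capture(name): name is "side" or "top"; returns a dict with "image" (420x560x3 uint8, blue, green, red), "mtx" (3x3 intrinsics, pixels), "rvec" (rotation vector, rad) and "tvec" (3), from world to camera coordinates, as OpenCV has them. Camera axes: x right, y down, z forward; pixel columns grow to the right and rows downward; lengths in m; the calibration is good to about 2 mm. A picture is of the moment at which its call begins. There is no depth.
- bot.hand_in(): hands the job in, once; it reports no verdict.
Trained networks look in the newest picture that a camera, given by its name, has taken for a name from the list of things; names that differ only in an ending like _2 or _b are one class to them, and where a whole thing is asked for, a point or a joint stands for the part that bears it (a point fixed in the world has none). Each returns a list of dicts, best first, with "conf" (0 to 1); they miss things now and then, are a little off and sometimes report something else, mostly with a low value. They report only what shows in the picture. A call takes as long as a camera call. They do not tell look-alikes from the thing itself.
- models.recognise(camera, thing): "extent" ([left, top, right, bottom] as shares, 0 to 1, of the picture: columns of its width, rows of its height, round what is visible of it).
- models.spot_point(camera, thing): "point" ([column, row] as shares, 0 to 1, of the picture: columns of its width, rows of its height: a listed point, or the origin of a listed thing).
The state is a dict: "time_s": time; "joint_positions": joint angles; "qvel": joint speeds; "tau": joint torques, N m; "position": TCP position; "tcp_rot": TCP orientation; "force": force on the tool from outside, world axes, zero at the start; "moment": the same for the moment, N m; "opening": opening from 0.0 (shut) to 1.0 (fully open).
Only numpy, scipy, OpenCV 4.12 (cv2) and the standard library are available. Lean on these libraries where they do the work, as an engineer would, in place of code of your own. Each camera call takes 0.05 s, during which the arm holds its last target. There are 200 camera calls.

TASK

The two halves of the plaster mould stand apart on the tray: push the orange jaw shut so that they are pressed together between jaw and fence, snugly enough that they stay shut. Then slide the loaded tray, flat on the bench, into the free bay of the dryer (under the green marker) until it is fully home against the stop, with the blue fin towards you and the mould still upright and shut; leave the other things on the bench as they are.

Things in the scene. Friction and masses are not known exactly. Their poses are not given: they have to be found in the camera images.
- tray: Dark metal tray, loose on the bench: plate 200 (x) x 150 (y) x 8 mm, about 0.5 kg with its load. Origin: plate's underside centre; +x to the end that enters the dryer first. A blue upright grip fin stands out at the front (-x) end; on the plate a blue fixed fence and an orange sliding jaw flank a two-part plaster mould. The tray slides on the bench, also inside the dryer.
- handle (a point): Point on the tray's blue grip fin where it is best gripped (130 mm in front of the tray's origin, 40 mm above the bench). The fin is 14 mm thick (tray y), 55 mm long (tray x), and reaches from 4 to 51 mm above the bench; its outer end is 154 mm from the tray's origin.
- fence (a point): Middle of the top of the blue fence fixed on the tray, 58 mm above the bench: 32 mm long (tray x), 10 mm thick (tray y), 50 mm tall. It stands on the tray's -y side of the mould, 28.5 mm from the centre line.
- jaw_top (a point): Middle of the top of the orange sliding jaw, 58 mm above the bench, same size as the fence, facing it across the mould (tray +y side). Fence and jaw can be pinched together from above by their outer faces: 67 mm apart with the jaw fully open, about 52 mm apart when shut on the mould.
- jaw (a joint): Travel of the orange jaw towards the fence, m: 0 fully open, about 0.015 when it holds both mould halves together (limit 0.024 with nothing between). It moves along the tray's y, needs about 2.5 N to move and stays where it is left.
- mould_a: Mould half next to the fence, white plaster block 60 (x) x 16 (y) x 44 mm high, about 80 g, loose on the tray plate. Origin: centre of its underside; axes as the tray's.
- mould_b: Mould half next to the jaw, same size. The halves are shut when the origins are 16 mm apart along y; at first they stand some mm apart.
- dryer: Grey dryer fixed on the bench: two bays side by side open towards the robot, clear roof 85 to 91 mm up, fan housing 150 mm tall behind. Origin: on the bench, middle of the front line; +x points into the bays. Bays centred 86 mm to either side (y), 160 mm wide, 165 mm deep to the rear stop, walls 12 mm thick with rounded fronts, no floor.
- bay_mouth (a point): Middle of the mouth of the free bay (under the green marker), on the bench; x points straight into the bay, z up. Inside, a guide lip 8 mm wide runs along each side wall 16 mm above the bench, from 30 mm behind the mouth; the tray's edges pass under it.
- bay_home (a point): Where the tray's origin comes when the tray is fully home against the rear stop of the free bay: on the bench, on the bay's centre line, 65 mm behind the mouth; x points straight into the bay. The tray's front 35 mm and its fin then still stand out of the bay.
- free_marker: Green plate (30 x 60 x 6 mm) on the dryer's clear roof over the free bay. Origin: above the middle of that bay's mouth, 91 mm over the bench; the plate itself lies 120 mm further in along x.
- full_bay: Another tray with six small clay cups that already fills the other bay, under a red plate. Fixed, flush with the mouth.
- glaze_jar: Glass jar with white cap, 64 mm across, 90 mm high. Leave alone.
- brush_pot: Terracotta pot 80 mm across with brushes, 180 mm high. Leave alone.
- bowl: Blue bowl, 110 mm across, 50 mm high. Leave alone.
- spatula: Spatula lying on the bench. Leave alone.
- tile_stack: Stack of five test tiles, 80 x 80 x 40 mm. Leave alone.
- clay_cutter: Wooden clay scraper with steel blade, 125 x 35 x 22 mm. Leave alone.
Things that resemble listed ones, but are neither listed nor needed, are in the scene too. Leave any black or pink look-alike of the mould_b alone.

How it is judged:
By the outcome, as a careful person would: the job done as asked, in the order asked, and still so for the second after the job is handed in, with the robot touching nothing.
It also fails if it takes over 58 s, if anything falls off the work surface, if the arm or the gripper's body presses on something with over 40 N, if the wrist force passes 120 N, or if a joint passes its speed limit or range.

## Working session

There is one attempt and no reset: what is moved stays moved. The work goes in short steps, Python scripts to look and compute and a tool call to move; the robot and the scene stay as the last step left them, time stands still between calls to the robot, and variables do not carry over. Pictures are saved under pics/ and viewed, about 8 in all and at most 12, crops included, and the job is handed in when it is done.

Besides the shell and the picture viewer there is one more tool, called after "Emit:" as a command line: name --argument value ..., lists and objects as JSON in quotes. arm_command: Moves the arm, as the interface text tells. Shift numbers are shares of 0.08 m and turn numbers shares of 60 degrees, none past 1 either way. Its arguments: {"type":"object","properties":{"translation":{"type":"array"},"rotation":{"type":"array"},"grip":{"type":"array"}},"required":["translation","rotation","grip"]}

```bash
mkdir -p pics; cat > h.py <<'E'
import numpy as np, cv2
from rig import bot, eyes, models
def cap(n,save=None):
    c=eyes.capture(n)
    if save: cv2.imwrite('pics/'+save,c['image'])
    return c
def ray(c,uv):
    R=cv2.Rodrigues(np.array(c['rvec'],float))[0]; t=np.array(c['tvec'],float).ravel()
    d=R.T@np.linalg.inv(np.array(c['mtx']))@np.array([uv[0],uv[1],1.]); return -R.T@t,d
def atz(c,uv,z):
    o,d=ray(c,uv); return o+d*(z-o[2])/d[2]
def proj(c,P):
    return cv2.projectPoints(np.array(P,float).reshape(-1,1,3),np.array(c['rvec'],float),np.array(c['tvec'],float),np.array(c['mtx'],float),None)[0].reshape(-1,2)
def spots(c,n,thing,z,k=2):
    for r in models.spot_point(n,thing)[:k]:
        uv=np.array(r['point'])*[560,420]; print(n,thing,round(r['conf'],2),uv.round(1),atz(c,uv,z).round(4))
def st():
    s=bot.read_state(); print(s['time_s'],np.round(s['position'],4),np.round(s['tcp_rot'],3).tolist(),np.round(s['force'],1),s['opening'])
E
python3 - <<'E'
from h import *
st()
for n in ('top','side'):
    c=cap(n,n+'0.png'); print(ray(c,(280,210))[0].round(2))
    for t,z in (('handle',.04),('fence',.058),('jaw_top',.058),('tray',0),('mould_a',.008),('mould_b',.008),('bay_mouth',0),('bay_home',0),('free_marker',.091),('dryer',0)): spots(c,n,t,z,3 if 'mould' in t else 2)
E
```

```text
0.0 [ 0.2374 -0.5774  0.2436] [[-0.925, -0.0, 0.38], [-0.38, 0.002, -0.925], [-0.0, -1.0, -0.002]] [ 0.4  0.1 -0.8] 0.9964437677408553
[ 0.28 -0.03  1.43]
top handle 0.57 [311.  255.5] [ 0.4254 -0.1028  0.04  ]
top fence 0.81 [321.7 204.4] [ 0.5733 -0.1226  0.058 ]
top jaw_top 0.56 [299.5 205.5] [ 0.5649 -0.0587  0.058 ]
top tray 0.8 [309.5 212.1] [ 0.5592 -0.0915  0.    ]
top tray 0.56 [148.6 213.3] [0.5163 0.3902 0.    ]
top mould_a 0.72 [306.5 202.5] [ 0.5862 -0.0801  0.008 ]
top mould_a 0.61 [264.8 271.7] [0.3707 0.0265 0.008 ]
top mould_a 0.57 [313.6 207.2] [ 0.5736 -0.1024  0.008 ]
top mould_b 0.72 [306.5 202.5] [ 0.5862 -0.0801  0.008 ]
top mould_b 0.61 [264.8 271.7] [0.3707 0.0265 0.008 ]
top mould_b 0.57 [313.6 207.2] [ 0.5736 -0.1024  0.008 ]
top bay_home 0.72 [404.8 243.5] [ 0.4874 -0.3797  0.    ]
top bay_home 0.26 [306.4 214.6] [ 0.5507 -0.0827  0.    ]
top dryer 0.78 [277.9 152. ] [0.7397 0.0188 0.    ]
top dryer 0.17 [298.6 205.1] [ 0.578  -0.0572  0.    ]
[0.39 0.63 0.86]
side handle 0.68 [323.9 208.7] [ 0.4263 -0.1023  0.04  ]
side fence 0.91 [274.1 194.3] [ 0.5672 -0.1054  0.058 ]
side jaw_top 0.74 [273.3 208.6] [ 0.557  -0.0538  0.058 ]
side jaw_top 0.74 [324.3 150.1] [ 0.4619 -0.3231  0.058 ]
side tray 0.87 [274.7 213.1] [ 0.5609 -0.0877  0.    ]
side mould_a 0.75 [285.9 174.7] [ 0.5625 -0.2399  0.008 ]
side mould_a 0.74 [343.6 191.7] [ 0.3816 -0.211   0.008 ]
side mould_a 0.72 [272.5 210.2] [ 0.5679 -0.09    0.008 ]
side mould_b 0.75 [285.9 174.7] [ 0.5625 -0.2399  0.008 ]
side mould_b 0.74 [343.6 191.7] [ 0.3816 -0.211   0.008 ]
side mould_b 0.72 [272.5 210.2] [ 0.5679 -0.09    0.008 ]
side dryer 0.98 [200.7 228.6] [0.7448 0.0158 0.    ]
```

```bash
python3 -c "
import cv2,numpy as np
a=cv2.imread('pics/top0.png');print(a.shape)"
```

```text
(420, 560, 3)
```

View pics/top0.png

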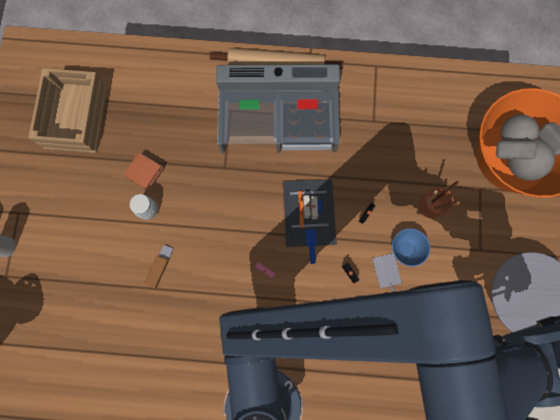

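View pics/side0.png

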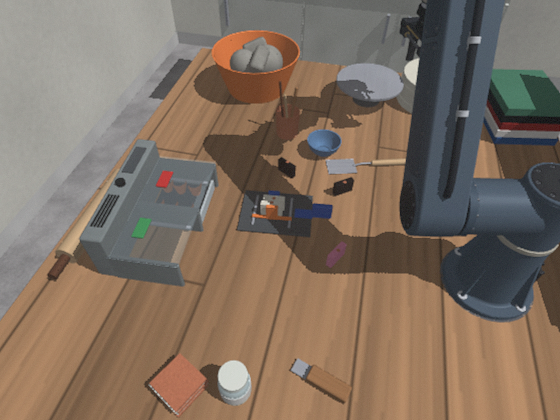

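The top view shows the tray at about (309,212) px, the fin at (311,245), the dryer with its green marker at (250,104) so the free bay is on the left (+y), and black and pink look-alikes beside the tray. Next I overlay models on enlarged crops.

```bash
cat >> h.py <<'E'
def W(p,yaw,P):
    a=np.radians(yaw);P=np.array(P,float);R=np.array([[np.cos(a),-np.sin(a),0],[np.sin(a),np.cos(a),0],[0,0,1]])
    return P@R.T+[p[0],p[1],0]
def rect(x0,x1,y0,y1,z): return [[x0,y0,z],[x1,y0,z],[x1,y1,z],[x0,y1,z]]
TRAY=[rect(-.1,.1,-.075,.075,.008),rect(-.154,-.099,-.007,.007,.051),rect(-.016,.016,-.0335,-.0235,.058)]
DRY=[rect(0,.165,.006,.166,.0),rect(0,.165,-.006,.178,.091),rect(0,.165,-.178,.006,.091),rect(0,.165,-.178,.178,0)]
def overlay(c,items,box,s,fn):
    x0,y0,x1,y1=box
    im=cv2.resize(c['image'][y0:y1,x0:x1],None,fx=s,fy=s,interpolation=cv2.INTER_CUBIC)
    for (p,yaw,polys,col) in items:
        for q in polys:
            uv=((proj(c,W(p,yaw,q))+.5-[x0,y0])*s)
            cv2.polylines(im,[uv.round().astype(int).reshape(-1,1,2)],True,col,1)
    cv2.imwrite('pics/'+fn,im); return im
E
python3 - <<'E'
from h import *
T=(.559,-.091);D=(.742,.017)
a=cap('top');b=cap('side')
it=[(T,5.5,TRAY,(0,255,255)),(D,0,DRY,(255,0,255))]
A=overlay(a,it,(205,60,355,270),3.8,'ovt.png')
B=overlay(b,it,(75,130,340,290),3,'ovs.png')
E
```

```text
(no output)
```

View pics/ovt.png

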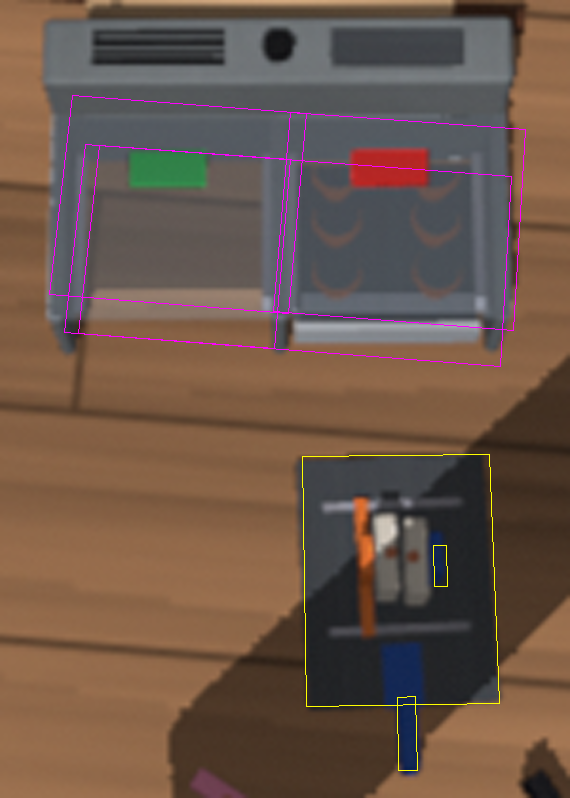

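View pics/ovs.png

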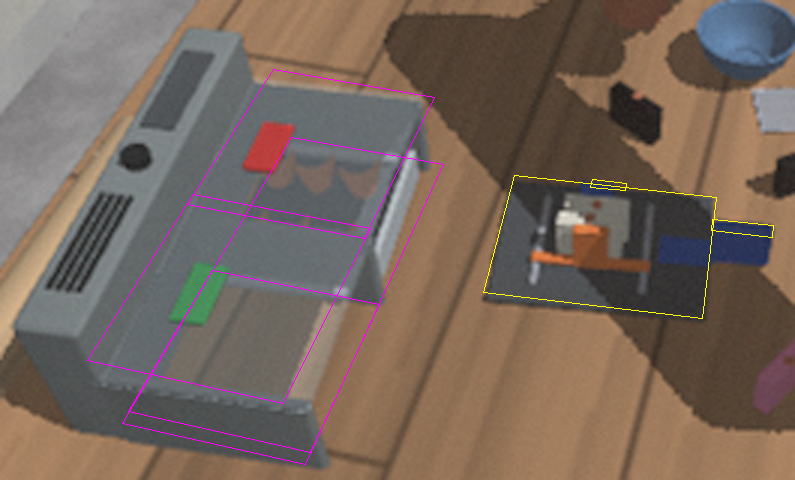

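```bash
cat > fit.py <<'E'
from h import *
from scipy.optimize import least_squares
def fit(data,x0):
    def f(x): return np.concatenate([(proj(c,W(x[:2],x[2],[P]))[0]-uv) for c,P,uv in data])
    r=least_squares(f,x0,x_scale=[.01,.01,1],loss='soft_l1'); return r.x,f(r.x).reshape(-1,2)
E
python3 - <<'E'
from fit import *
a=cap('top');b=cap('side')
t=lambda x,y:np.array([x/3.8+205-.5,y/3.8+60-.5]); s=lambda x,y:np.array([x/3+75-.5,y/3+130-.5])
D=[(a,(0,.172,0),t(67,352)),(a,(0,0,0),t(281,352)),(a,(0,-.172,0),t(492,350)),(a,(0,.178,.091),t(47,320)),(a,(0,-.178,.091),t(514,314)),(a,(.12,.086,.097),t(168,170)),(a,(.12,-.086,.097),t(390,167)),
(b,(0,.178,0),s(325,467)),(b,(0,.178,.091),s(310,403)),(b,(0,-.178,.091),s(428,97)),(b,(.12,.086,.097),s(198,294)),(b,(.12,-.086,.097),s(269,147))]
x,r=fit(D,[.742,.017,4]);print(x.round(4),'\n',r.round(1).tolist())
T=[(a,(.1,.075,.008),t(300,457)),(a,(.1,-.075,.008),t(488,455)),(a,(-.1,.075,.008),t(307,706)),(a,(-.1,-.075,.008),t(498,703)),(a,(-.154,0,.051),t(410,772)),
(b,(.1,.075,.008),s(484,298)),(b,(.1,-.075,.008),s(514,178)),(b,(-.1,-.075,.008),s(716,199)),(b,(-.1,.075,.008),s(703,318)),(b,(-.154,0,.051),s(773,239))]
y,r=fit(T,[.559,-.091,5]);print(y.round(4),'\n',r.round(1).tolist())
it=[(y[:2],y[2],TRAY+[rect(-.016,.016,.0335,.0435,.058)],(0,255,255)),(x[:2],x[2],DRY,(255,0,255))]
A=overlay(a,it,(205,60,355,270),2.8,'o2.png');B=overlay(b,it,(185,170,335,250),3,'o3.png')
B2=overlay(b,it,(75,130,225,290),2.4,'o4.png')
H=np.zeros((590,800,3),np.uint8);H[:A.shape[0],:A.shape[1]]=A[:590];w=min(800-420,450)
H[:240,420:800]=B[:,:380];H[245:245+B2.shape[0]][:345,420:780]=B2[:345];cv2.imwrite('pics/o5.png',H)
E
```

```text
[0.7379 0.0172 5.0829] 
 [[0.5, 0.9], [-0.1, 0.5], [0.1, 0.6], [0.0, -0.3], [-0.3, 0.4], [-0.0, -0.6], [0.0, -0.2], [0.9, 0.7], [-0.8, 1.6], [-1.9, -0.5], [0.3, -1.2], [-0.3, -1.0]]
[ 0.5582 -0.0896  5.8447] 
 [[-0.2, 0.2], [-0.3, -0.3], [-0.6, 0.4], [0.0, 0.2], [-0.7, -0.3], [-0.1, -1.2], [-0.0, -0.4], [-0.1, -0.4], [0.2, 0.4], [0.1, -2.5]]
```

View pics/o5.png

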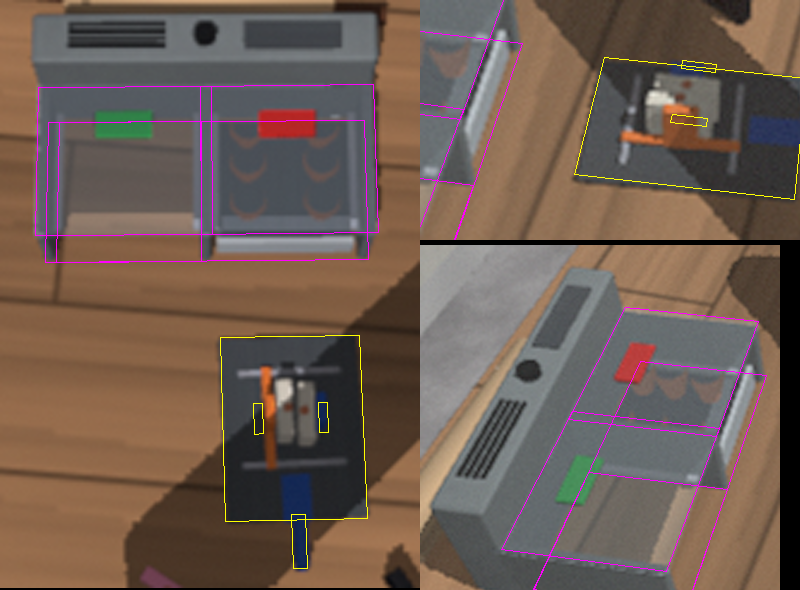

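The fitted overlays match the dryer and the tray plate. The fence and jaw x offset is unclear, so I zoom in with more brightness.

```bash
python3 - <<'E'
from h import *
a=cap('top');b=cap('side')
for c in(a,b): c['image']=np.clip(255*(c['image']/255.)**.5,0,255).astype(np.uint8)
T=(.5582,-.0896)
tk=lambda y:[[[x,y,.058],[x+.001,y,.058]] for x in(-.02,0,.02)]
it=[(T,5.85,[[[-.02,-.0285,.058],[.02,-.0285,.058]],[[-.02,.0285,.058],[.02,.0285,.058]],[[0,-.04,.058],[0,.04,.058]]],(0,255,255))]
A=overlay(a,it,(280,178,340,265),6.6,'z1.png');B=overlay(b,it,(235,180,335,240),4,'z2.png')
H=np.zeros((580,800,3),np.uint8);H[:A.shape[0],:A.shape[1]]=A[:580];H[:240,400:800]=B
B=overlay(b,[],(235,180,335,240),4,'z3.png');H[250:490,400:800]=B
cv2.imwrite('pics/z.png',H)
E
```

```text
(no output)
```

View pics/z.png

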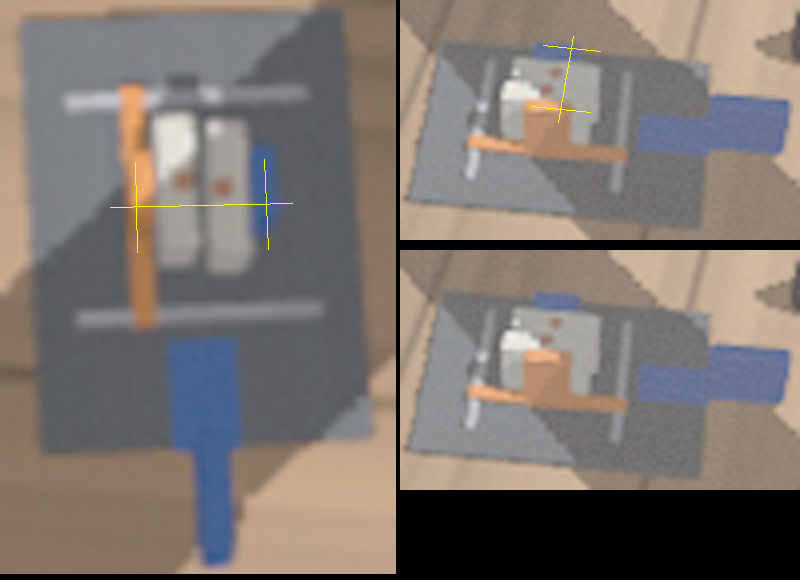

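Emit:
arm_command --translation '[[0, 0, 0], [0, 0, 0], [0, 0, 0]]' --rotation '[[0, 0.274, 0], [0, 0.274, 0], [0, 0.274, 0]]' --grip '[-1, -1, -1]'

```text
time_s: 1.7
position: [0.2375, -0.5781, 0.2446]
tcp_rot: [[-0.995, 0.0, 0.103], [-0.103, -0.0, -0.995], [-0.0, -1.0, 0.0]]
force: [-0.7, 0.4, -0.7]
opening: 1.0
```

Emit:
arm_command --translation '[[-0.78, 0, -0.93], [-0.78, 0, -0.93], [-0.78, 0, -0.93]]' --rotation '[[0, 0, 0], [0, 0, 0], [0, 0, 0]]' --grip '[-1, -1, -1]'

```text
time_s: 2.0
position: [0.2941, -0.4919, 0.2442]
tcp_rot: [[-0.994, -0.0, 0.11], [-0.11, 0.006, -0.994], [-0.001, -1.0, -0.006]]
force: [-0.7, -0.4, -0.1]
opening: 0.996
```

Emit:
arm_command --translation '[[-0.78, 0, -0.93], [-0.78, 0, -0.93], [-0.78, 0, -0.93]]' --rotation '[[0, 0, 0], [0, 0, 0], [0, 0, 0]]' --grip '[-1, -1, -1]'

```text
time_s: 2.3
position: [0.3482, -0.4122, 0.2444]
tcp_rot: [[-0.994, -0.0, 0.111], [-0.111, 0.004, -0.994], [-0.0, -1.0, -0.004]]
force: [-0.1, 0.4, -0.4]
opening: 0.998
```

Emit:
arm_command --translation '[[-0.78, 0, -0.93], [-0.78, 0, -0.93], [-0.78, 0, -0.93]]' --rotation '[[0, 0, 0], [0, 0, 0], [0, 0, 0]]' --grip '[-1, -1, -1]'

```text
time_s: 2.6
position: [0.4024, -0.333, 0.2446]
tcp_rot: [[-0.994, 0.0, 0.11], [-0.11, 0.002, -0.994], [-0.0, -1.0, -0.002]]
force: [-1.1, 0.1, 0.6]
opening: 1.001
```

Emit:
arm_command --translation '[[-0.78, 0, -0.93], [-0.78, 0, -0.93], [-0.78, 0, -0.93]]' --rotation '[[0, 0, 0], [0, 0, 0], [0, 0, 0]]' --grip '[-1, -1, -1]'

```text
time_s: 2.9
position: [0.4571, -0.2536, 0.2447]
tcp_rot: [[-0.994, 0.001, 0.11], [-0.11, 0.001, -0.994], [-0.001, -1.0, -0.001]]
force: [-0.5, -0.3, -0.3]
opening: 0.998
```

Emit:
arm_command --translation '[[-0.78, 0, -0.93], [-0.78, 0, -0.93], [-0.78, 0, -0.93]]' --rotation '[[0, 0, 0], [0, 0, 0], [0, 0, 0]]' --grip '[-1, -1, -1]'

```text
time_s: 3.2
position: [0.5119, -0.1739, 0.2447]
tcp_rot: [[-0.994, 0.002, 0.109], [-0.109, 0.0, -0.994], [-0.002, -1.0, -0.0]]
force: [-0.7, -0.7, -0.6]
opening: 0.998
```

Emit:
arm_command --translation '[[-0.78, 0.6, -0.93], [-0.78, 0.6, -0.93], [-0.78, 0.6, -0.93], [-0.78, 0.6, -0.93]]' --rotation '[[0, 0, 0], [0, 0, 0], [0, 0, 0], [0, 0, 0]]' --grip '[-1, -1, -1, -1]'

```text
time_s: 3.6
position: [0.5641, -0.0963, 0.1955]
tcp_rot: [[-0.994, -0.002, 0.105], [-0.105, -0.0, -0.994], [0.002, -1.0, 0.0]]
force: [-0.2, 0.2, 0.7]
opening: 0.998
```

Emit:
arm_command --translation '[[-0.02, 1, -0.04], [-0.02, 1, -0.04], [-0.02, 1, -0.04], [-0.02, 1, -0.04]]' --rotation '[[0, 0, 0], [0, 0, 0], [0, 0, 0], [0, 0, 0]]' --grip '[-1, -1, -1, -1]'

```text
time_s: 4.0
position: [0.5655, -0.0944, 0.1173]
tcp_rot: [[-0.995, 0.001, 0.101], [-0.101, -0.001, -0.995], [-0.0, -1.0, 0.001]]
force: [-0.1, -0.1, 0.4]
opening: 0.998
```

```bash
python3 - <<'E'
from h import *
a=cap('top');b=cap('side')
st()
for c in(a,b): c['image']=np.clip(255*(c['image']/255.)**.5,0,255).astype(np.uint8)
T=(.5582,-.0896)
s=bot.read_state();p=np.array(s['position']);R=np.array(s['tcp_rot'])
tips=[(p+R@[0,.022,z]) for z in(-.0435,.0435)]
g=[(p+R@[0,p[2]-.05+.022,z]) for z in(-.0435,.0435)]
it=[((0,0),0,[tips],(0,255,0)),((0,0),0,[g],(0,0,255)),(T,5.85,[[[-.009,-.0285,.058],[.023,-.0285,.058]],[[-.009,.0285,.058],[.023,.0285,.058]]],(0,255,255))]
B=overlay(b,it,(215,150,345,250),6,'w.png')
E
```

```text
4.1 [ 0.5667 -0.0941  0.1187] [[-0.995, 0.004, 0.102], [-0.102, -0.002, -0.995], [-0.004, -1.0, 0.002]] [-0.1  0.4  0. ] 0.9999288735306813
```

View pics/w.png

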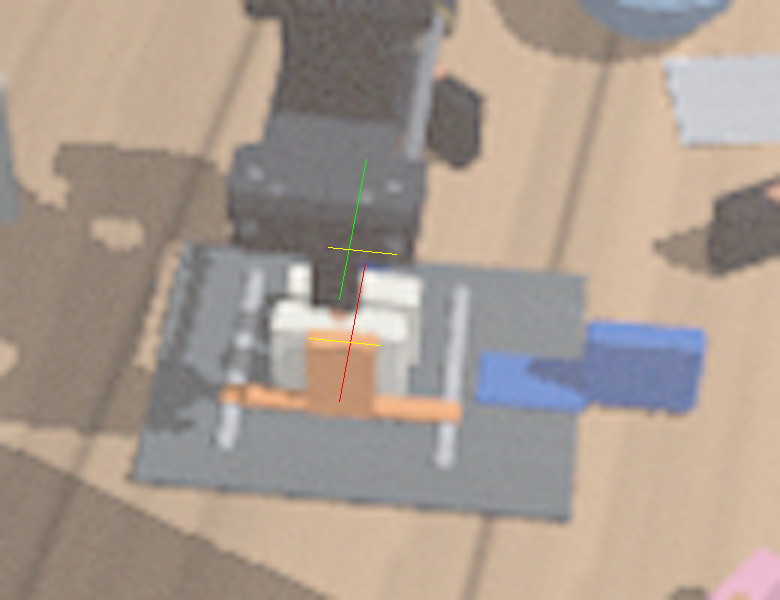

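Fingertip and jaw line up: the tip is at (340,300) and the jaw head at (342,340) in the crop. Descending.

Emit:
arm_command --translation '[[0, 0.5, 0], [0, 0.86, 0], [0, 0.86, 0], [0, 0.86, 0]]' --rotation '[[0, 0, 0], [0, 0, 0], [0, 0, 0], [0, 0, 0]]' --grip '[-1, -1, -1, -1]'

```text
time_s: 4.5
position: [0.5663, -0.0929, 0.0492]
tcp_rot: [[-0.995, 0.002, 0.103], [-0.103, -0.001, -0.995], [-0.002, -1.0, 0.001]]
force: [1.5, 0.5, -0.5]
opening: 0.999
```

Emit:
arm_command --translation '[[0, 0, 0], [0, 0, 0.02], [0, 0, 0.04], [0, 0, 0.04], [0, 0, 0.04]]' --rotation '[[0, 0, 0], [0, 0, 0], [0, 0, 0], [0, 0, 0], [0, 0, 0]]' --grip '[-0.6, -0.5, -0.4, -0.3, -0.2]'

```text
time_s: 5.0
position: [0.566, -0.095, 0.0483]
tcp_rot: [[-0.995, 0.001, 0.102], [-0.102, 0.0, -0.995], [-0.001, -1.0, -0.0]]
force: [1.4, 3.0, 1.9]
opening: 0.651
```

Emit:
arm_command --translation '[[0, 0, 0], [0, 0, 0], [0, 0, 0], [0, 0, 0], [0, 0, 0]]' --rotation '[[0, 0, 0], [0, 0, 0], [0, 0, 0], [0, 0, 0], [0, 0, 0]]' --grip '[0, 0.2, 0.2, 0.2, 0.2]'

```text
time_s: 5.5
position: [0.5659, -0.0953, 0.0481]
tcp_rot: [[-0.995, 0.001, 0.103], [-0.103, -0.0, -0.995], [-0.001, -1.0, 0.0]]
force: [1.4, 3.8, 4.8]
opening: 0.598
```

The opening is 52.0 mm, so the mould is shut. I'll squeeze firmly, then release and lift.

Emit:
arm_command --translation '[[0, 0, 0], [0, 0, 0], [0, 0, 0], [0, 0, 0]]' --rotation '[[0, 0, 0], [0, 0, 0], [0, 0, 0], [0, 0, 0]]' --grip '[1, 1, 1, 1]'

```text
time_s: 5.9
position: [0.5659, -0.0953, 0.0481]
tcp_rot: [[-0.995, 0.001, 0.103], [-0.103, -0.0, -0.995], [-0.001, -1.0, 0.0]]
force: [0.7, 3.8, 4.8]
opening: 0.597
```

Emit:
arm_command --translation '[[0, 0, 0], [0, 0, 0], [0, 0, 0], [0, 0, 0], [0, 0, 0]]' --rotation '[[0, 0, 0], [0, 0, 0], [0, 0, 0], [0, 0, 0], [0, 0, 0]]' --grip '[-0.3, -0.6, -0.8, -0.8, -0.8]'

```text
time_s: 6.4
position: [0.5655, -0.0956, 0.0475]
tcp_rot: [[-0.995, -0.0, 0.103], [-0.103, -0.0, -0.995], [0.0, -1.0, -0.0]]
force: [0.2, 0.5, 0.4]
opening: 0.877
```

Emit:
arm_command --translation '[[0, -0.3, 0], [0, -0.8, 0], [0, -1, 0], [0, -1, 0]]' --rotation '[[0, 0, 0], [0, 0, 0], [0, 0, 0], [0, 0, 0]]' --grip '[-0.8, -0.8, -0.8, -0.8]'

```text
time_s: 6.8
position: [0.5675, -0.0962, 0.1303]
tcp_rot: [[-0.995, 0.006, 0.103], [-0.103, -0.002, -0.995], [-0.005, -1.0, 0.003]]
force: [0.2, -0.3, -0.6]
opening: 0.9
```

Emit:
arm_command --translation '[[1, -0.1, 0], [1, -0.1, 0], [1, -0.1, 0]]' --rotation '[[0, 0, 0], [0, 0, 0], [0, 0, 0]]' --grip '[-0.5, -0.5, -0.5]'

```text
time_s: 7.1
position: [0.4801, -0.1021, 0.1344]
tcp_rot: [[-0.995, -0.009, 0.101], [-0.101, 0.004, -0.995], [0.008, -1.0, -0.005]]
force: [-0.1, -0.5, -0.1]
opening: 0.77
```

```bash
python3 - <<'E'
from h import *
st()
b=cap('side');a=cap('top')
for n,c in(('side',b),('top',a)):
    spots(c,n,'handle',.04);spots(c,n,'tray',0);spots(c,n,'fence',.058);spots(c,n,'jaw_top',.058)
    c['image']=np.clip(255*(c['image']/255.)**.5,0,255).astype(np.uint8)
T=(.5582,-.0896)
B=overlay(b,[(T,5.85,TRAY,(0,255,255))],(215,150,345,250),6,'w2.png')
E
```

```text
7.1 [ 0.4801 -0.1021  0.1344] [[-0.995, -0.009, 0.101], [-0.101, 0.004, -0.995], [0.008, -1.0, -0.005]] [-0.1 -0.5 -0.1] 0.7702751309885352
side handle 0.8 [324.  206.3] [ 0.4273 -0.1111  0.04  ]
side tray 0.97 [273.5 210.2] [ 0.5667 -0.0975  0.    ]
side tray 0.23 [324.  207.3] [ 0.4284 -0.1433  0.    ]
side fence 0.96 [273.6 189. ] [ 0.5734 -0.1248  0.058 ]
side jaw_top 0.7 [273.7 203.8] [ 0.5601 -0.0709  0.058 ]
side jaw_top 0.28 [234.3 387. ] [0.5212 0.4076 0.058 ]
```

View pics/w2.png

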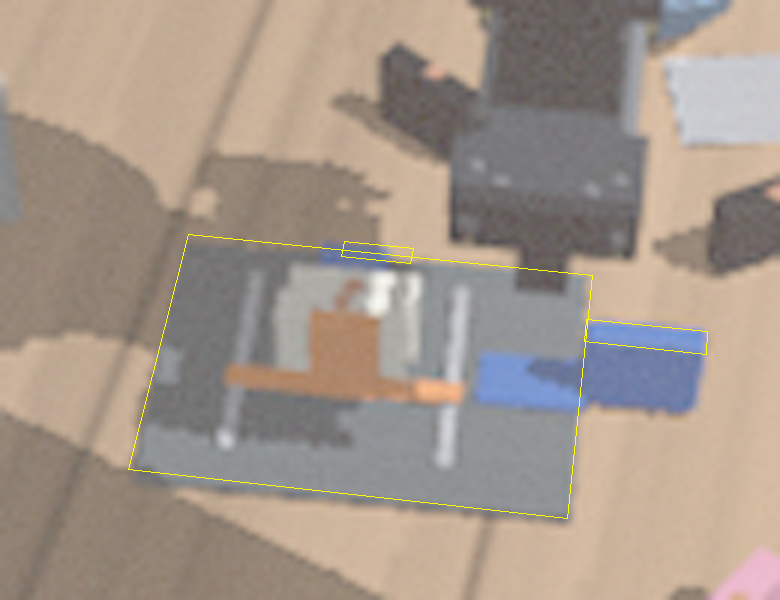

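The side view shows the tray unmoved and the mould closed between jaw and fence. Next, the fin grasp.

Emit:
arm_command --translation '[[0.64, 0.3, -0.055], [0.64, 0.5, -0.055], [0.64, 0.5, -0.055], [0.64, 0.5, -0.055]]' --rotation '[[0, 0, 0], [0, 0, 0], [0, 0, 0], [0, 0, 0]]' --grip '[-0.5, -0.5, -0.5, -0.5]'

```text
time_s: 8.0
position: [0.4359, -0.1051, 0.0959]
tcp_rot: [[-0.995, 0.001, 0.103], [-0.103, -0.001, -0.995], [-0.001, -1.0, 0.001]]
force: [-0.0, -0.8, 0.3]
opening: 0.749
```

Emit:
arm_command --translation '[[0, 0.4, 0], [0, 0.6, 0], [0, 0.6, 0], [0, 0.6, 0]]' --rotation '[[0, 0, 0], [0, 0, 0], [0, 0, 0], [0, 0, 0]]' --grip '[-0.5, -0.5, -0.5, -0.5]'

```text
time_s: 8.4
position: [0.4363, -0.105, 0.0483]
tcp_rot: [[-0.995, 0.002, 0.103], [-0.103, -0.001, -0.995], [-0.002, -1.0, 0.001]]
force: [-0.3, -0.1, 0.0]
opening: 0.752
```

Emit:
arm_command --translation '[[0.09, 0.065, -0.035], [0.09, 0.065, -0.035], [0.09, 0.065, -0.035]]' --rotation '[[0, 0, 0], [0, 0, 0], [0, 0, 0]]' --grip '[-0.3, 0, 0.2]'

```text
time_s: 8.7
position: [0.4283, -0.1029, 0.0435]
tcp_rot: [[-0.995, 0.002, 0.103], [-0.103, -0.001, -0.995], [-0.002, -1.0, 0.001]]
force: [0.3, -0.5, -0.0]
opening: 0.563
```

Emit:
arm_command --translation '[[0, 0, 0], [0, 0, 0], [0, 0, 0], [0, 0, 0], [0, 0, 0]]' --rotation '[[0, 0, 0], [0, 0, 0], [0, 0, 0], [0, 0, 0], [0, 0, 0]]' --grip '[0.4, 0.55, 0.7, 0.9, 1]'

```text
time_s: 9.2
position: [0.4276, -0.1027, 0.0427]
tcp_rot: [[-0.995, 0.001, 0.104], [-0.104, -0.001, -0.995], [-0.001, -1.0, 0.001]]
force: [0.4, -1.0, 2.3]
opening: 0.16
```

Emit:
arm_command --translation '[[0, 0, 0], [0, 0, 0]]' --rotation '[[0, 0, 0], [0, 0, 0]]' --grip '[1, 1]'

```text
time_s: 9.4
position: [0.4276, -0.1026, 0.0427]
tcp_rot: [[-0.995, 0.001, 0.103], [-0.103, -0.0, -0.995], [-0.001, -1.0, 0.001]]
force: [0.5, 0.0, 2.9]
opening: 0.159
```

The fin is gripped at 13.8 mm. Sliding sideways to line up with the free bay.

Emit:
arm_command --translation '[[-0.1, 0, 0], [-0.2, 0, 0], [-0.3, 0, 0], [-0.4, 0, 0], [-0.4, 0, 0]]' --rotation '[[0, 0.005, 0], [0, 0.014, 0], [0, 0.014, 0], [0, 0.014, 0], [0, 0.014, 0]]' --grip '[1, 1, 1, 1, 1]'

```text
time_s: 9.9
position: [0.4579, -0.0982, 0.0426]
tcp_rot: [[-0.996, -0.003, 0.088], [-0.088, 0.002, -0.996], [0.003, -1.0, -0.002]]
force: [-1.9, 1.9, 5.5]
opening: 0.162
```

Emit:
arm_command --translation '[[-0.04, 0, -0.1], [-0.08, 0, -0.25], [-0.12, 0, -0.45], [-0.16, 0, -0.65], [-0.2, 0, -0.85]]' --rotation '[[0, 0, 0], [0, 0, 0], [0, 0, 0], [0, 0, 0], [0, 0, 0]]' --grip '[1, 1, 1, 1, 1]'

```text
time_s: 10.4
position: [0.4696, -0.0296, 0.0427]
tcp_rot: [[-0.996, 0.001, 0.086], [-0.086, -0.0, -0.996], [-0.001, -1.0, 0.0]]
force: [-0.2, -4.7, 3.0]
opening: 0.159
```

Emit:
arm_command --translation '[[-0.04, 0, -0.2], [-0.08, 0, -0.4], [-0.12, 0, -0.6], [-0.16, 0, -0.75], [-0.2, 0, -0.85]]' --rotation '[[0, 0, 0], [0, 0, 0], [0, 0, 0], [0, 0, 0], [0, 0, 0]]' --grip '[1, 1, 1, 1, 1]'

```text
time_s: 10.9
position: [0.4785, 0.04, 0.0426]
tcp_rot: [[-0.996, -0.001, 0.089], [-0.089, 0.0, -0.996], [0.001, -1.0, -0.0]]
force: [-1.3, -5.5, 5.9]
opening: 0.157
```

Emit:
arm_command --translation '[[0, 0, -0.15], [0, 0, -0.3], [0, 0, -0.4], [0, 0, -0.46], [0, 0, -0.46]]' --rotation '[[0, 0, 0], [0, 0, 0], [0, 0, 0], [0, 0, 0], [0, 0, 0]]' --grip '[1, 1, 1, 1, 1]'

```text
time_s: 11.4
position: [0.4757, 0.0767, 0.0426]
tcp_rot: [[-0.996, 0.0, 0.089], [-0.089, 0.001, -0.996], [-0.0, -1.0, -0.001]]
force: [1.1, 1.2, 4.1]
opening: 0.155
```

```bash
python3 - <<'E'
from h import *
b=cap('side');a=cap('top')
st();s=bot.read_state();p=np.array(s['position']);z=np.array(s['tcp_rot'])[:,2];yaw=np.degrees(np.arctan2(z[0],-z[1]));print('yaw',yaw)
D=np.array([.7379,.0172]);th=np.radians(5.08);R=np.array([[np.cos(th),-np.sin(th)],[np.sin(th),np.cos(th)]]);print('dryer frame tcp',R.T@(p[:2]-D))
T=p[:2]+.131*np.array([np.cos(np.radians(yaw)),np.sin(np.radians(yaw))])
for c in(a,b): c['image']=np.clip(255*(c['image']/255.)**.6,0,255).astype(np.uint8)
it=[(T,yaw,TRAY,(0,255,255)),(D,5.08,DRY[:2]+[rect(-.15,.165,.085999,.086,0)],(255,0,255))]
A=overlay(a,it,(205,80,305,230),3.9,'x1.png');B=overlay(b,it,(100,180,300,320),2,'x2.png')
H=np.zeros((590,800,3),np.uint8);H[:585,:390]=A;H[:280,400:800]=B;B=overlay(b,[],(100,180,300,320),2,'x3.png');H[300:580,400:800]=B
cv2.imwrite('pics/x.png',H)
E
```

```text
11.5 [0.4757 0.0764 0.0427] [[-0.996, 0.0, 0.088], [-0.088, 0.001, -0.996], [-0.0, -1.0, -0.001]] [0.  3.4 6.3] 0.16092078811271726
yaw 5.073475600400341
dryer frame tcp [-0.25591131  0.08223257]
```

View pics/x.png

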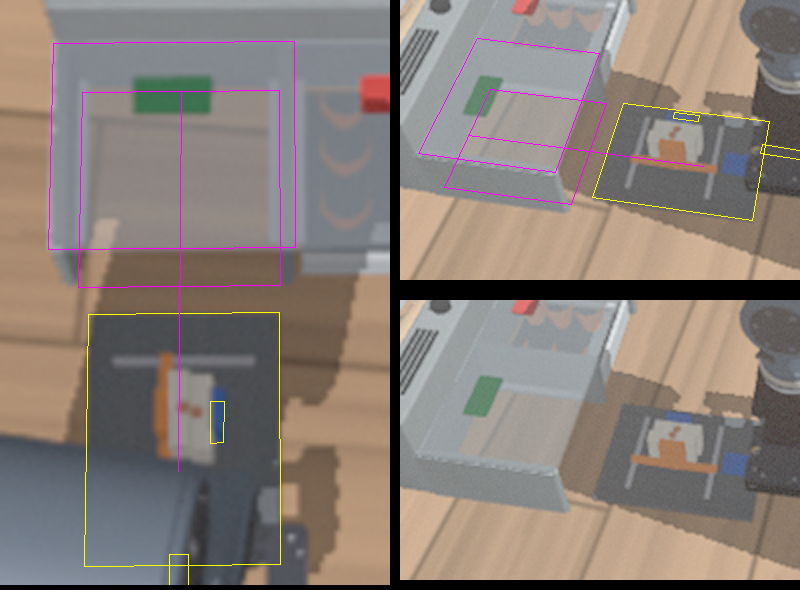

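Tray and mould look good. The tray sits 4 mm right of the bay's centre line, so I correct that and move in.

Emit:
arm_command --translation '[[0, 0, -0.05], [0, 0, -0.05], [-0.15, 0, -0.05], [-0.3, 0, -0.05], [-0.4, 0, -0.05]]' --rotation '[[0, 0, 0], [0, 0, 0], [0, 0, 0], [0, 0, 0], [0, 0, 0]]' --grip '[1, 1, 1, 1, 1]'

```text
time_s: 12.0
position: [0.5007, 0.0829, 0.0425]
tcp_rot: [[-0.996, -0.015, 0.089], [-0.089, 0.001, -0.996], [0.015, -1.0, -0.002]]
force: [-10.0, -1.5, 14.9]
opening: 0.159
```

Emit:
arm_command --translation '[[-0.1, 0, 0], [-0.2, 0, 0], [-0.3, 0, 0], [-0.4, 0, 0], [-0.4, 0, 0]]' --rotation '[[0, 0, 0], [0, 0, 0], [0, 0, 0], [0, 0, 0], [0, 0, 0]]' --grip '[1, 1, 1, 1, 1]'

```text
time_s: 12.5
position: [0.5348, 0.0857, 0.0425]
tcp_rot: [[-0.996, -0.01, 0.089], [-0.089, 0.0, -0.996], [0.01, -1.0, -0.001]]
force: [-5.2, 0.1, 10.4]
opening: 0.159
```

Emit:
arm_command --translation '[[-0.1, -0.008, 0], [-0.2, -0.008, 0], [-0.3, -0.008, 0], [-0.4, -0.008, 0], [-0.5, -0.008, 0]]' --rotation '[[0, 0, 0], [0, 0, 0], [0, 0, 0], [0, 0, 0], [0, 0, 0]]' --grip '[1, 1, 1, 1, 1]'

```text
time_s: 13.0
position: [0.5732, 0.0891, 0.0425]
tcp_rot: [[-0.996, -0.014, 0.09], [-0.09, 0.0, -0.996], [0.013, -1.0, -0.001]]
force: [-7.8, -1.3, 8.6]
opening: 0.163
```

Emit:
arm_command --translation '[[-0.1, 0, 0], [-0.2, 0, 0], [-0.3, 0, 0], [-0.4, 0, 0], [-0.5, 0, 0]]' --rotation '[[0, 0, 0], [0, 0, 0], [0, 0, 0], [0, 0, 0], [0, 0, 0]]' --grip '[1, 1, 1, 1, 1]'

```text
time_s: 13.5
position: [0.6133, 0.0926, 0.0425]
tcp_rot: [[-0.996, -0.013, 0.089], [-0.089, 0.0, -0.996], [0.013, -1.0, -0.001]]
force: [-7.6, -0.5, 8.7]
opening: 0.158
```

Emit:
arm_command --translation '[[-0.1, 0, 0], [-0.2, 0, 0], [-0.3, 0, 0], [-0.4, 0, 0], [-0.45, 0, 0]]' --rotation '[[0, 0, 0], [0, 0, 0], [0, 0, 0], [0, 0, 0], [0, 0, 0]]' --grip '[1, 1, 1, 1, 1]'

```text
time_s: 14.0
position: [0.6505, 0.0957, 0.0425]
tcp_rot: [[-0.996, -0.011, 0.089], [-0.089, 0.0, -0.996], [0.011, -1.0, -0.001]]
force: [-6.9, -0.3, 9.9]
opening: 0.158
```

Emit:
arm_command --translation '[[-0.03, 0, 0], [-0.06, 0, 0], [-0.09, 0, 0], [-0.12, 0, 0], [-0.12, 0, 0]]' --rotation '[[0, 0, 0], [0, 0, 0], [0, 0, 0], [0, 0, 0], [0, 0, 0]]' --grip '[1, 1, 1, 1, 1]'

```text
time_s: 14.5
position: [0.6598, 0.0965, 0.0425]
tcp_rot: [[-0.996, -0.011, 0.089], [-0.089, 0.0, -0.996], [0.011, -1.0, -0.001]]
force: [-6.4, -1.0, 8.0]
opening: 0.16
```

Emit:
arm_command --translation '[[-0.025, 0, 0], [-0.05, 0, 0], [-0.075, 0, 0], [-0.075, 0, 0], [-0.075, 0, 0]]' --rotation '[[0, 0, 0], [0, 0, 0], [0, 0, 0], [0, 0, 0], [0, 0, 0]]' --grip '[1, 1, 1, 1, 1]'

```text
time_s: 15.0
position: [0.6646, 0.097, 0.0425]
tcp_rot: [[-0.996, -0.013, 0.089], [-0.089, -0.0, -0.996], [0.013, -1.0, -0.001]]
force: [-8.3, -0.5, 9.5]
opening: 0.16
```

Emit:
arm_command --translation '[[-0.02, 0, 0], [-0.04, 0, 0], [-0.06, 0, 0], [-0.06, 0, 0]]' --rotation '[[0, 0, 0], [0, 0, 0], [0, 0, 0], [0, 0, 0]]' --grip '[1, 1, 1, 1]'

```text
time_s: 15.4
position: [0.6649, 0.097, 0.0424]
tcp_rot: [[-0.996, -0.024, 0.09], [-0.09, -0.001, -0.996], [0.024, -1.0, -0.001]]
force: [-16.7, -3.1, 16.6]
opening: 0.156
```

Emit:
arm_command --translation '[[-0.04, 0, 0], [-0.04, 0, 0], [-0.04, 0, 0], [0.015, 0, 0], [0.015, 0, 0]]' --rotation '[[0, 0, 0], [0, 0, 0], [0, 0, 0], [0, 0, 0], [0, 0, 0]]' --grip '[1, 1, 1, 1, 1]'

```text
time_s: 15.9
position: [0.6652, 0.0971, 0.0423]
tcp_rot: [[-0.996, -0.02, 0.09], [-0.09, -0.001, -0.996], [0.02, -1.0, -0.001]]
force: [-11.8, -1.5, 12.6]
opening: 0.16
```

Emit:
arm_command --translation '[[0, 0, 0], [0, 0, 0], [0, 0, 0], [0, 0, 0], [0, 0, 0]]' --rotation '[[0, 0, 0], [0, 0, 0], [0, 0, 0], [0, 0, 0], [0, 0, 0]]' --grip '[0.5, 0.2, 0, 0, 0]'

```text
time_s: 16.4
position: [0.674, 0.0973, 0.0429]
tcp_rot: [[-0.996, -0.0, 0.088], [-0.088, 0.0, -0.996], [0.0, -1.0, -0.0]]
force: [-0.0, -0.2, 0.5]
opening: 0.476
```

Emit:
arm_command --translation '[[0, -0.1, 0], [0, -0.3, 0], [0, -0.7, 0], [0, -1, 0], [0, -1, 0]]' --rotation '[[0, 0, 0], [0, 0, 0], [0, 0, 0], [0, 0, 0], [0, 0, 0]]' --grip '[0, 0, 0, 0, 0]'

```text
time_s: 16.9
position: [0.6774, 0.0973, 0.1292]
tcp_rot: [[-0.996, 0.011, 0.088], [-0.088, -0.0, -0.996], [-0.011, -1.0, 0.001]]
force: [-0.1, -0.6, 0.6]
opening: 0.5
```

Emit:
arm_command --translation '[[1, -1, 0], [1, -1, 0], [1, -1, 0], [1, -1, 0], [1, -1, 0]]' --rotation '[[0, 0, 0], [0, 0, 0], [0, 0, 0], [0, 0, 0], [0, 0, 0]]' --grip '[0, 0, 0, 0, 0]'

```text
time_s: 17.4
position: [0.595, 0.0902, 0.2031]
tcp_rot: [[-0.996, 0.001, 0.088], [-0.088, 0.0, -0.996], [-0.001, -1.0, 0.0]]
force: [-0.4, 0.6, 0.2]
opening: 0.5
```

Emit:
arm_command --translation '[[1, 0, 1], [1, 0, 1], [1, 0, 1], [1, 0, 1]]' --rotation '[[0, 0, 0], [0, 0, 0], [0, 0, 0], [0, 0, 0]]' --grip '[0, 0, 0, 0]'

```text
time_s: 17.8
position: [0.5211, 0.0022, 0.202]
tcp_rot: [[-0.996, -0.002, 0.085], [-0.085, 0.001, -0.996], [0.002, -1.0, -0.001]]
force: [0.7, -0.7, 0.1]
opening: 0.493
```

```bash
python3 - <<'E'
from h import *
st();b=cap('side');a=cap('top')
for n,c in(('side',b),('top',a)):
    c['image']=np.clip(255*(c['image']/255.)**.6,0,255).astype(np.uint8)
D=np.array([.7379,.0172]);T=W(D,5.08,[[.065,.086,0]])[0];print('home',T)
it=[(T[:2],5.08,TRAY,(0,255,255))]
A=overlay(a,it,(205,70,305,220),3.9,'y1.png');B=overlay(b,it,(100,180,300,320),2,'y2.png')
H=np.zeros((590,800,3),np.uint8);H[:585,:390]=A;H[:280,400:800]=B;B=overlay(b,[],(130,190,264,284),3,'y3.png');H[300:582,400:800]=B[:,:400]
cv2.imwrite('pics/y.png',H)
E
```

```text
17.8 [0.5211 0.0022 0.202 ] [[-0.996, -0.002, 0.085], [-0.085, 0.001, -0.996], [0.002, -1.0, -0.001]] [ 0.7 -0.7  0.1] 0.4929079268441272
home [0.79502967 0.10861772 0.        ]
```

View pics/y.png

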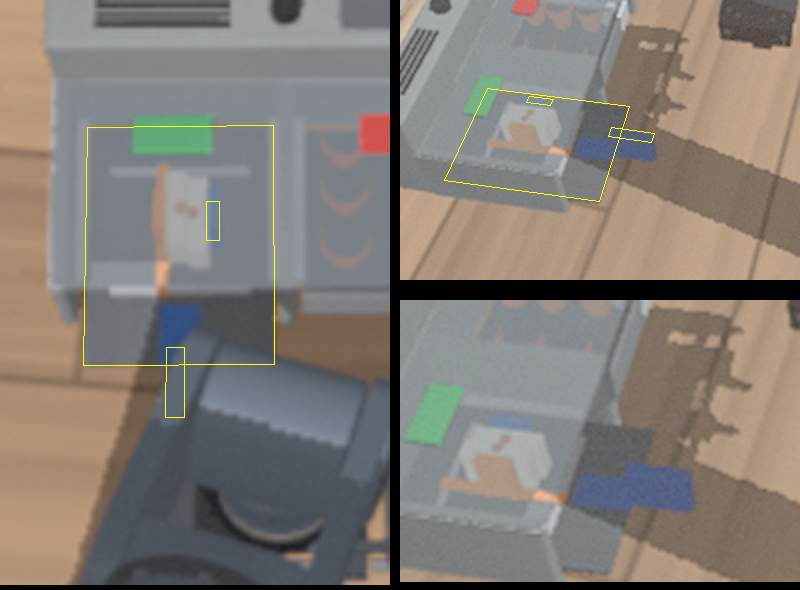

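```bash
python3 -c "
from h import *
b=cap('side'); spots(b,'side','tray',0);spots(b,'side','handle',.04)
bot.hand_in(); st()"
```

```text
side tray 0.89 [167.6 255. ] [0.7975 0.119  0.    ]
side tray 0.62 [368.2 164.9] [ 0.3206 -0.355   0.    ]
side handle 0.76 [218.4 248.6] [0.6627 0.0939 0.04  ]
the job is handed in; nothing more can be done
the job is handed in; nothing more can be done
```

I pinched jaw and fence together, gripped the fin, and slid the tray flat into the free left bay until it met the stop. I then released it, backed off and handed the job in at about 18 s. No other object was touched as far as I could tell.

**Mould shut:** the pinch stopped at 52.0 mm across jaw and fence, which is the shut width. The last pictures show the mould upright and closed.

**Tray home:** the tray stopped with the TCP at x = 0.665, where I had predicted 0.6645. Force rose from about 8 to 17 N with almost no further travel. The overlay of the home pose matches the tray's front edge and fin. On handing in, the network's handle point was within 4 mm of what I expected.

**Checks that disagreed:** the network's tray origin was about 10 mm off in y. I put this down to the view through the roof and side wall, since fin, edges and arm position all agreed. The fingers also sprang about 9 mm forward when they let go, which could only push the tray towards the stop, not away from it.

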